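# Shut and pull-test the coffee canister's snap catch

## Task

Swing the coffee canister's open glass lid shut without letting it slam, and press gently down near its front edge until the catch snaps (stay under 25 N, it is glass). Then prove that the catch holds: take the lid's knob and pull it straight up with a steady 12 newtons for two seconds, never more than 20, and let go with the lid still latched. Leave the other things on the shelf where they are.

Things in the scene. Friction and masses are not known exactly. Their poses are not given: they have to be found in the camera images.
- canister: Clear glass coffee canister, round, 110 mm across, bolted to the shelf by a round steel foot plate (128 mm across, 8 mm high); it cannot move. Origin: centre of its underside on the shelf. Its z is up; its +x points to the lid's hinge at the back, its -x to the front, where a small steel snap catch in a bracket (36 mm wide, reaching 81 mm from the canister's axis, top 138 mm above the shelf) sits. The mouth with its black rubber seal is 130 mm above the shelf.
- hinge_line (a point): Middle of the lid's hinge pin, 62 mm behind the canister's axis (+x) and 132 mm above the shelf; the pin runs along the canister's y. Turns with nothing: fixed to the canister.
- knob_top (a point): Centre of the top of the lid's upright steel knob, a plain cylinder 22 mm across standing 34 mm high on the middle of the lid's outer face. It moves with the lid; its frame's z is the lid's outward normal (up when shut) and its -x points from the hinge to the lid's front edge. With the lid shut it is 172 mm above the shelf, over the canister's axis.
- knob (a joint): How far the knob is drawn out of the lid along the lid's outward normal, m. The knob rides on a stiff spring stem, so it rises 0.125 mm for each newton of pull: 0 untouched, 0.0015 at 12 N, 0.0025 at 20 N. The travel is no larger than the error of the reading, so the pull is better judged by the force felt.
- press_spot (a point): Point on the lid's outer face, on its centre line, 97 mm from the hinge pin (35 mm from the knob's axis, 21 mm from the front edge), the place to push. Frame as for the knob. The outer face is 6 mm outward of the hinge pin; with the lid shut this point is 138 mm above the shelf.
- lid (a joint): Lid opening angle, rad: 0 shut flat on the seal, 1.57 upright; it starts at 0.85 to 1.25. Glass disc 112 mm across, 8 mm thick, 0.15 kg with knob, on a stiff hinge (0.11 N m friction) that stays where it is left. It meets the catch at 0.09 to 0.145 and snaps past it at 0.04 to 0.09. Latched it lies at 0 to 0.055, wherever it is left within the catch's play. The reading wanders by some 0.006.
- catch_bracket (a point): Centre of the fixed bracket of the spring catch, 67 mm in front of the canister's axis, 120 mm above the shelf. The catch's nose in it is set by a screw; its height differs by up to 5.5 mm each time. Snapping the lid's front tongue past it takes up to about 14 N at press_spot. A latched lid has 1 to 6.5 mm of free play at its front before a pull stops on the catch, which holds well over 20 N.
- seal: The black rubber ring on the canister's mouth, 100 mm across; the lid presses on it. Gives about a millimetre. Origin: its centre, 128 mm above the shelf.
- saucer: White ceramic saucer, 124 mm across, 16 mm high, beside the canister. Origin: centre of its underside. Not to be disturbed.
- stirrer: Wooden stirrer, 150 x 9 x 5 mm, lying beside the canister roughly along the canister's x. Origin: centre of its underside. Not to be disturbed.
- scoop: Small grey plastic scoop, cup 42 mm across and 24 mm high, handle 75 mm along its -x. Origin: centre of the cup's underside. Not to be disturbed.
- frother: Steel milk frother jug with a black handle, 68 mm across, 124 mm high. Origin: centre of its underside. Not to be disturbed.
- mug: White ceramic mug, 80 mm across, 90 mm high. Origin: centre of its underside. Not to be disturbed.
- jar: Closed glass jar with a screw cap and no knob, 80 mm across, 120 mm high, at the back. Origin: centre of its underside. Not to be disturbed.
- tin: Steel tin, 68 mm across, 90 mm high, at the back. Origin: centre of its underside. Not to be disturbed.

How it is judged:
On the way, in this order (a step that is already met when the one before it is completed fails the run):
1. the lid is shut and the catch has snapped over it (value of joint lid below 0.056 rad), for 0.2 s.
2. the knob is pulled straight up against the closed catch with the set pull (12 N at the knob, 9.5 to 14.5 allowed) for one and a half seconds (value of joint knob between 0.00119 and 0.00181 m and value of joint lid below 0.056 rad), for 1.5 s.
At the end, for the whole second after the job is handed in: The lid is shut and still latched (joint under 0.056 rad), at rest, and the fingers are off it; the canister's neighbours are within 20 mm of where they stood (value of joint lid below 0.056 rad and velocity of joint lid below 0.05 rad/s and contact force between the fingers and lid below 0.1 N); the robot touches nothing.
It fails at once if the lid slams (swings down faster than 2.5 rad/s before it meets the catch) (value of joint lid above 0.18 rad and velocity of joint lid below -2.5 rad/s).
It fails at once if the glass lid is pressed onto its seal with more than 28 N (contact force between lid and seal above 28 N).
It fails at once if the knob is pulled with more than 22 N (value of joint knob above 0.00275 m).
It fails at once if one of the other things on the shelf is disturbed (moved more than 20 mm) (distance of any of saucer, stirrer, scoop, frother, mug, jar, tin from where it was at the start of the episode above 0.02 m).
It also fails if it takes over 72 s, if anything falls off the work surface, if the arm or the gripper's body presses on something with over 40 N, if the wrist force passes 120 N, or if a joint passes its speed limit or range.

## Robot

A 7-joint arm with a two-finger parallel gripper is mounted at the origin on the work surface. World frame = base frame: x ahead of the robot, y to its left, z up, the work surface at z = 0. Lengths are in m, angles in rad, forces in N, time in s.
With the tool pointing down it reaches from about 0.4 to 0.875 m from the base axis. Payload 6.5 kg.
Tool frame: the origin (TCP) lies midway between the tips of the shut fingers; the grasp point (between the pads) lies 19 mm behind it; z points along the fingers, y is the direction in which the jaws open and shut (so a half turn about z gives the same grasp; the last joint's range is limited). The gripper opens to 85 mm and grips with 20 to 120 N. Pads are 22 mm wide; open, the fingers measure 114 mm over their backs; the gripper's body (76 mm by 85 mm) begins 54 mm behind the grasp point. The pads swing forward as they close: fully open they stand 13 mm farther back than shut.
Start: joints at [1.225, 0.536, -0.004, 1.538, 0.003, 1.067, -0.071], TCP at [0.18, -0.625, 0.231] pointing down, gripper open.
Joint ranges: [-2.7, 2.7], [-0.37, 2.16], [-1.27, 1.26], [0.24, 2.4], [-1.31, 4.45], [0.19, 1.91], [-2.76, 2.76]. Speed limits (rad/s): [2.39, 2.39, 3.14, 3.14, 3.14, 3.14, 3.14].

## Interface

Orientations are given as [roll, pitch, yaw] about the fixed x, y, z axes, in that order (R = Rz(yaw) Ry(pitch) Rx(roll)).
In Python, from plant import bot gives the robot as it stands. Calls block until the motion is done:
- bot.move_pose(position, orientation): joint-space move of the TCP to a pose.
- bot.line_to(position, rotation=None, vel=0.15, until_force=None): straight line of the TCP; rotation=None keeps the orientation; vel is the mean speed in m/s. With until_force (N) it stops when the force on the tool has changed by that much, and returns True; else False.
- bot.move_joints(angles): joint-space move.
- bot.gripper_to(opening, grip_force=None): finger opening in m; grip_force is the grip in N (None keeps the last); returns when the fingers have stopped.
- bot.dwell(seconds).
- bot.solve_ik(position, orientation): joint angles nearest the present ones, or None.
- bot.camera(name): name is "side" or "top"; returns (picture, depth): 400x640x3 uint8, blue, green, red; 400x640 float32, m along the optical axis (not along the pixel's ray), 0 where there is no reading.
- bot.camera_model(name): a dict with "fx", "fy", "cx", "cy" (pixels), "k1" (the pictures are not rectified: a ray, as slopes to the right and down, at radius r is drawn at 1 + k1 r^2 times it, then the intrinsics apply), "rvec" (rotation vector, rad) and "tvec" (3), from world to camera coordinates, as OpenCV has them. Camera axes: x right, y down, z forward; pixel columns grow to the right and rows downward; lengths in m; the calibration is good to about 2 mm. A picture is of the moment at which its call begins. camera_model takes no time and is no camera call.
A pose or a line that the arm cannot do raises bot.Unreachable and nothing moves.
- bot.finish_job(): hands the job in, once; it reports no verdict.
Readings, each from a call of its own:
- bot.read_t(): time.
- bot.read_q(): joint angles.
- bot.read_joint_vel(): joint speeds.
- bot.read_joint_torque(): joint torques, N m.
- bot.read_tool_pos(): TCP position.
- bot.read_tcp_rot(): TCP orientation.
- bot.read_force(): force on the tool from outside, world axes, zero at the start.
- bot.read_ft_torque(): the same for the moment, N m.
- bot.read_finger_gap(): finger opening in m.
Only numpy, scipy, OpenCV 4.12 (cv2) and the standard library are available. Lean on these libraries where they do the work, as an engineer would, in place of code of your own. Each camera call takes 0.05 s, during which the arm holds its last target.

## Working session

There is one attempt and no reset: what is moved stays moved. The work goes in short steps, each a Python script; the robot and the scene stay as the last script left them, time stands still between calls to the robot, and variables do not carry over. Pictures are saved under pics/ and viewed, and the job is handed in when it is done.

```bash
ls; mkdir -p pics
python3 - <<'E'
from plant import bot
import cv2
print(bot.read_t(),bot.read_tool_pos(),bot.read_tcp_rot(),bot.read_force(),bot.read_finger_gap())
for n in("side","top"):
    p,d=bot.camera(n); cv2.imwrite(f"pics/{n}0.png",p); 
    import numpy as np
    np.save(f"pics/{n}0.npy",d); print(n,bot.camera_model(n))
E
```

```text
pics
0.0 [ 0.17932787 -0.62409655  0.23039693] [-3.13981336e+00  1.05117856e-04  2.79856377e-01] [-0.49308613 -0.83239179  0.00467489] 0.08524102711409602
side {'fx': 475.42240470008176, 'fy': 475.42240470008176, 'cx': 327.88725319105447, 'cy': 194.67169306537397, 'k1': -0.08854681066861156, 'rvec': array([ 2.38718081, -0.54316143,  0.19722223]), 'tvec': array([-0.51775032,  0.27490599,  1.36027196])}
top {'fx': 452.67066472903923, 'fy': 452.67066472903923, 'cx': 318.1895518444824, 'cy': 204.23727253196137, 'k1': -0.03167382944975801, 'rvec': array([ 2.15414851, -2.19819947,  0.11470527]), 'tvec': array([0.01065986, 0.58707414, 1.43922082])}
```

View pics/side0.png

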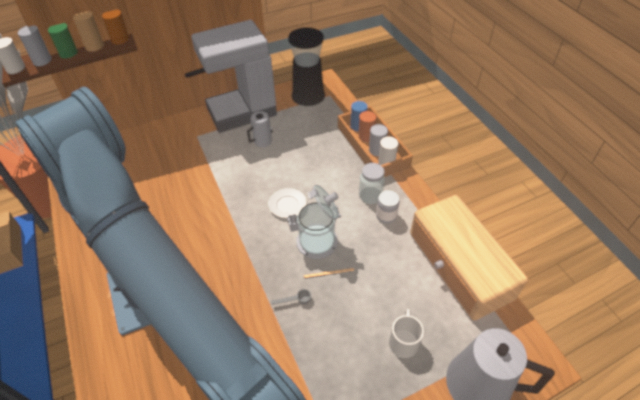

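View pics/top0.png

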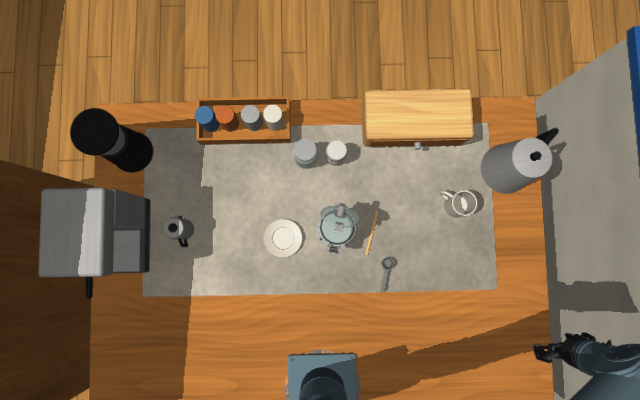

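The side view shows the canister at about (317,230) with its open lid behind it. The top view shows it at about (337,230), with the knob near (340,212). I'll enlarge both.

```bash
cat > h.py <<'E'
import numpy as np, cv2
from plant import bot
def cam(n):
    m=bot.camera_model(n); R=cv2.Rodrigues(np.array(m["rvec"]))[0]; return m,R,np.array(m["tvec"])
def ray(n,u,v):
    m,R,t=cam(n); xd=np.array([(u-m["cx"])/m["fx"],(v-m["cy"])/m["fy"]]); x=xd.copy()
    for _ in range(20): x=xd/(1+m["k1"]*(x@x))
    return -R.T@t, R.T@np.array([x[0],x[1],1.])   # depth-scaled dir
def onz(n,u,v,z):
    c,d=ray(n,u,v); return c+d*(z-c[2])/d[2]
def atd(n,u,v,dep):
    c,d=ray(n,u,v); return c+d*dep
def tri(a,b):
    c1,d1=ray("side",*a); c2,d2=ray("top",*b); d1/=np.linalg.norm(d1); d2/=np.linalg.norm(d2)
    A=np.stack([d1,-d2],1); s=np.linalg.lstsq(A,c2-c1,rcond=None)[0]
    p,q=c1+s[0]*d1,c2+s[1]*d2; return (p+q)/2,np.linalg.norm(p-q)
def proj(n,P):
    m,R,t=cam(n); X=np.atleast_2d(P)@R.T+t; x=X[:,:2]/X[:,2:]; r2=(x**2).sum(1,keepdims=True)
    x=x*(1+m["k1"]*r2); return x*[m["fx"],m["fy"]]+[m["cx"],m["cy"]]
E
python3 - <<'E'
import cv2
def crop(n,u,v,w,h,s,out):
    p=cv2.imread(f"pics/{n}.png")[v:v+h,u:u+w]; p=cv2.resize(p,None,fx=s,fy=s,interpolation=cv2.INTER_CUBIC)
    for i in range(0,w,10): cv2.putText(p,str(u+i),(i*s,8),0,.3,(0,0,255),1); cv2.line(p,(i*s,10),(i*s,14),(0,0,255),1)
    for i in range(0,h,10): cv2.putText(p,str(v+i),(0,i*s+4),0,.3,(0,0,255),1); cv2.line(p,(20,i*s),(24,i*s),(0,0,255),1)
    cv2.imwrite(out,p)
crop("side0",270,170,90,90,6,"pics/sc.png"); crop("top0",300,190,90,80,7,"pics/tc.png")
E
```

```text
(no output)
```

View pics/sc.png

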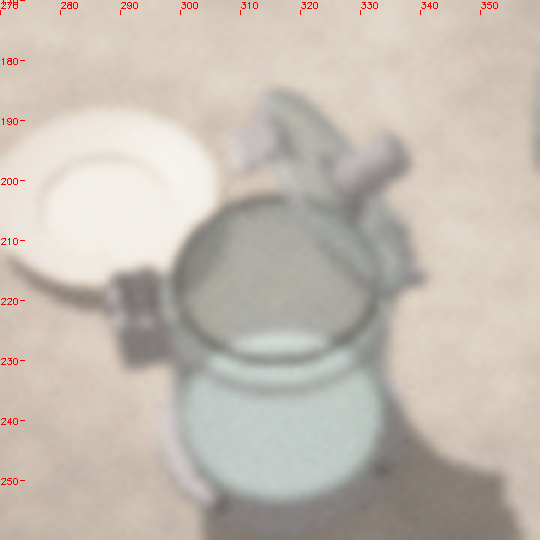

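View pics/tc.png

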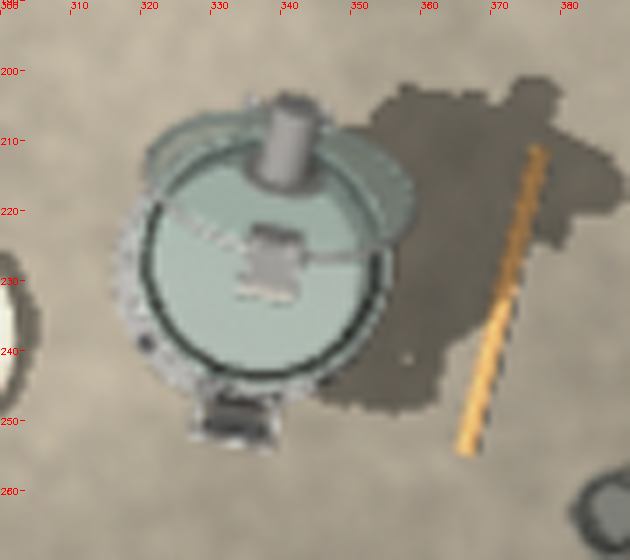

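Pixel readings:

| Point | Side view | Top view |
|---|---|---|
| Seal ring centre | (315.8,216.3) | (337,227.6) |
| Knob end centre | (336.5,195.5) | (341,204.5) |
| Catch bracket | (292,217) | (333.5,249.5) |
| Lid tongue | (310,194) | (338,230) |

Run:
```python
from h import *
np.set_printoptions(precision=4,suppress=True)
P={}
for k,a,b in[("seal",(315.8,216.3),(337,227.6)),("knobend",(336.5,195.5),(341,204.5)),("bracket",(292,217),(333.5,249.5)),("tongue",(309.5,194),(337.8,230)),("knobroot",(328.5,201),(340,215)),("hingeR",(337,215),(0,0))]:
    if b==(0,0): continue
    P[k],e=tri(a,b); print(k,P[k],e)
s,kn,br=P["seal"],P["knobend"],P["bracket"]
print("front dirs", np.degrees(np.arctan2(*(s-br)[1::-1])),np.degrees(np.arctan2(*(kn-s)[1::-1])))
for u,v in [(337,243.8),(337,211),(320,227),(354,227)]: print(onz("top",u,v,.129))
for u,v in [(298.5,216),(333,216),(315.8,202.8),(315.8,230)]: print(onz("side",u,v,.129))
ds=np.load("pics/side0.npy");dt=np.load("pics/top0.npy")
for n,d,u,v in[("side",ds,336,196),("side",ds,335,197),("top",dt,341,205),("top",dt,341,207),("top",dt,334,249),("side",ds,294,222),("top",dt,349,340)]:
    print(n,u,v,d[v,u],atd(n,u,v,d[v,u]))
```

```text
seal [ 0.5073 -0.0558  0.1284] 0.003033863501623773
knobend [ 0.5692 -0.065   0.1995] 0.001384338881959578
bracket [ 0.4409 -0.0425  0.1471] 0.0006120528595409251
tongue [ 0.4944 -0.0521  0.2307] 0.0004855349876086673
knobroot [ 0.5425 -0.063   0.1867] 0.006567979136884292
front dirs -11.295736523909449 -8.470355988187869
[ 0.4573 -0.0541  0.129 ]
[ 0.5558 -0.0565  0.129 ]
[ 0.5087 -0.0042  0.129 ]
[ 0.5066 -0.1064  0.129 ]
[ 0.464  -0.0341  0.129 ]
[ 0.5537 -0.0772  0.129 ]
[ 0.5295 -0.011   0.129 ]
[ 0.4882 -0.101   0.129 ]
side 336 196 1.3145665 [ 0.564  -0.0737  0.2095]
side 335 197 1.3128217 [ 0.5601 -0.0754  0.209 ]
top 341 205 1.2853343 [ 0.5662 -0.0641  0.2099]
top 341 207 1.2836839 [ 0.5604 -0.0639  0.211 ]
top 334 249 1.3508388 [ 0.442  -0.0446  0.1319]
side 294 222 1.3486007 [ 0.4421 -0.0534  0.1359]
top 349 340 1.4542761 [ 0.1485 -0.0917  0.0001]
```

```bash
cat >> h.py <<'E'
def lidpt(p,r,n,yy=0):  # p=x,y,yaw,th ; r from pin along lid, n outward
    x,y,w,th=p; xx=.062-r*np.cos(th)+n*np.sin(th); z=.132+r*np.sin(th)+n*np.cos(th)
    return canpt(p,xx,yy,z)
def canpt(p,xx,yy,z):
    x,y,w=p[:3]; c,s=np.cos(w),np.sin(w); return np.array([x+c*xx-s*yy,y+s*xx+c*yy,z])
def knobring(p,k=24): return [lidpt(p,.062+.011*np.cos(a),.040,.011*np.sin(a)) for a in np.linspace(0,6.2832,k)]
E
python3 - <<'E'
from h import *
from scipy.optimize import least_squares
np.set_printoptions(precision=4,suppress=True)
def res(q):
    p=q[:4]
    S=[(canpt(p,0,0,.129),(315.8,216.3),(337,227.6)),(lidpt(p,.062,.040),(336.5,195.5),(341,204.5)),(lidpt(p,.062,.006),(328,202.5),(340,215)),
       (canpt(p,-.067,0,.138),(291.5,216.5),(333.5,249.5)),(lidpt(p,q[4],.002),(309,194),(337.5,231))]
    return np.concatenate([np.r_[proj("side",P)[0]-a,proj("top",P)[0]-b] for P,a,b in S])
s=least_squares(res,[.507,-.055,-.18,1.,.125],loss='soft_l1'); print(s.x); print(res(s.x).reshape(-1,4))
p=s.x[:4]; np.save("p.npy",p)
for n,o,(u,v,w,h,f) in(("side0","so",(270,170,90,90,6)),("top0","to",(300,190,90,80,7))):
    im=cv2.imread(f"pics/{n}.png")[v:v+h,u:u+w]; im=cv2.resize(im,None,fx=f,fy=f,interpolation=cv2.INTER_CUBIC)
    def dr(pts,c):
        q=proj(n[:-1],np.array(pts)); q=((q-[u,v]+.5)*f).astype(int); cv2.polylines(im,[q.reshape(-1,1,2)],False,c,1)
    A=np.linspace(0,6.2832,40)
    dr([canpt(p,.05*np.cos(a),.05*np.sin(a),.129) for a in A],(0,0,255))
    dr([canpt(p,.064*np.cos(a),.064*np.sin(a),.008) for a in A],(0,255,255))
    dr([lidpt(p,.062+.056*np.cos(a),.006,.056*np.sin(a)) for a in A],(255,0,0))
    dr(knobring(p),(255,0,255)); dr([canpt(p,a,b,.138) for a,b in((-.055,.018),(-.081,.018),(-.081,-.018),(-.055,-.018))],(0,255,0))
    dr([lidpt(p,.062,.006),lidpt(p,.062,.04)],(255,0,255))
    cv2.imwrite(f"pics/{o}.png",im)
E
```

```text
[ 0.5085 -0.0558 -0.2123  0.937   0.1339]
[[-0.1418 -0.2192  0.1448 -0.9006]
 [-1.2165 -0.1357  1.2478  1.1184]
 [-2.2765 -0.7523  0.0637  0.5418]
 [ 1.1432  1.9849 -0.4124 -0.8143]
 [ 0.1076 -2.2711  0.6051 -0.6221]]
```

View pics/so.png

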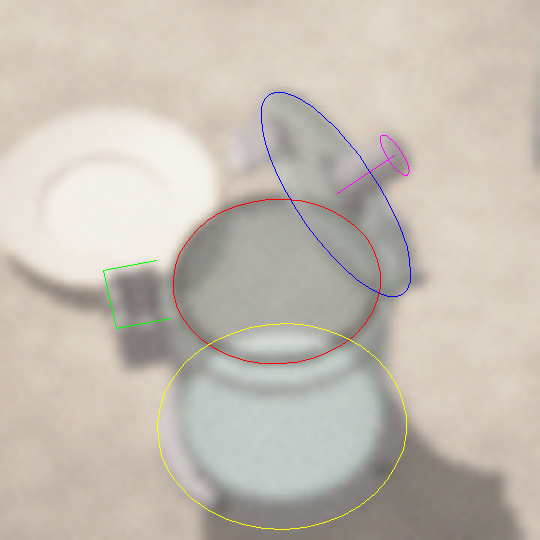

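View pics/to.png

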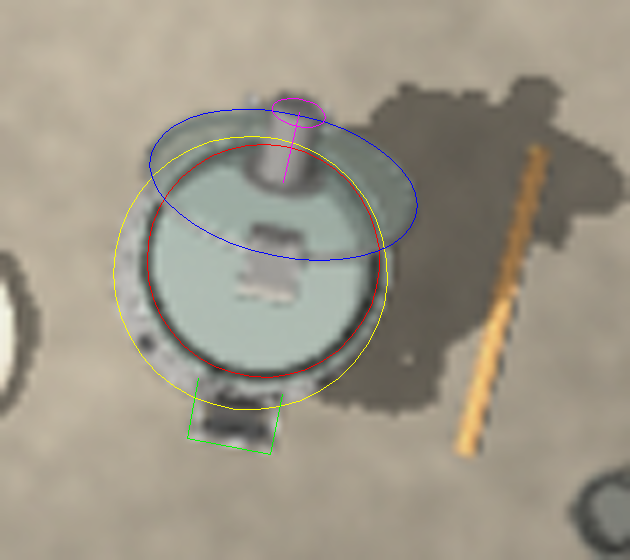

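The overlay fits within 1–2 px. That puts the canister at about (0.508,-0.056), its yaw at about -0.18 and the lid at about 0.95 rad. All of this agrees with the given sizes. Next I'll stage the shut fingers behind and above the lid.

Run:
```python
from h import *
np.set_printoptions(precision=4,suppress=True)
p=np.array([.508,-.056,-.18,.96]); np.save("p.npy",p)
R=[np.pi,0,-.18]
def tcp(th,r=.108,n=.006):
    q=p.copy(); q[3]=th; a=lidpt(q,r,n); return a+canpt([0,0,p[2]],.011,0,0)
for th in (1.4,1.2,.9,.5,.1,0): 
    j=bot.solve_ik(tcp(th),R); print(th,tcp(th),j)
s=tcp(1.4)
print("t0",bot.read_t())
c=bot.read_tool_pos(); bot.line_to([c[0],c[1],.36],vel=.3)
bot.gripper_to(0.0,30)
bot.move_pose([s[0]+.01,s[1],.36],R)
print(bot.read_t(),bot.read_tool_pos(),bot.read_tcp_rot(),bot.read_finger_gap())
print([bot.read_force() for _ in range(4)])
im,_=bot.camera("side"); cv2.imwrite("pics/side1.png",im[80:330,150:470].repeat(2,0).repeat(2,1))
```

```text
1.4 [ 0.5676 -0.0668  0.2394] [ 0.2583  0.4109 -0.2865  1.7303  0.1329  1.0194 -1.8262]
1.2 [ 0.5468 -0.0631  0.2348] [ 0.2757  0.3823 -0.3082  1.7876  0.1356  0.9924 -1.8367]
0.9 [ 0.5184 -0.0579  0.2203] [ 0.292   0.3531 -0.329   1.8723  0.139   0.9383 -1.8513]
0.5 [ 0.4894 -0.0526  0.189 ] [ 0.2874  0.3471 -0.3275  1.9719  0.1468  0.845  -1.8705]
0.1 [ 0.4747 -0.0499  0.1488] [ 0.2572  0.3843 -0.2971  2.0401  0.1637  0.7392 -1.8916]
0 [ 0.4736 -0.0497  0.138 ] [ 0.2455  0.3997 -0.2843  2.0504  0.1676  0.7129 -1.8955]
t0 0.1
3.875 [ 0.5775 -0.068   0.3599] [ 3.1411  0.0001 -0.1816] 0.00028838584060496833
[array([ 0.1655, -0.6682, -0.4457]), array([ 0.1655, -0.6682, -0.4457]), array([ 0.1655, -0.6682, -0.4457]), array([ 0.1655, -0.6682, -0.4457])]
```

View pics/side1.png

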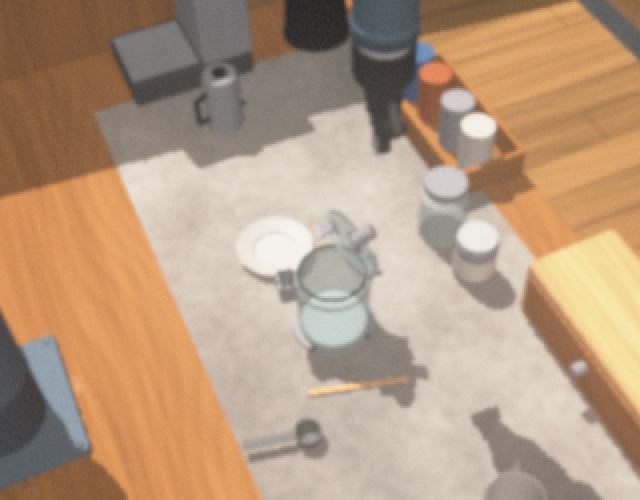

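The gripper is above and behind the lid, with the shut fingertips at about (341,155) in full-frame pixels. I'll check that against the projection, then follow the lid's arc.

```bash
cat >> h.py <<'E'
W=-.18; RT=[np.pi,0,W]
def tcp(p,th,r=.108,n=.006):
    q=np.array(p); q[3]=th; return lidpt(q,r,n)+canpt([0,0,q[2]],.011,0,0)
E
python3 - <<'E'
from h import *
np.set_printoptions(precision=3,suppress=True)
p=np.load("p.npy"); print(proj("side",bot.read_tool_pos()))
bot.line_to(tcp(p,1.4,n=.010),vel=.12)
f0=bot.read_force(); print(f0,bot.read_t())
for th in np.arange(1.3,.29,-.1):
    bot.line_to(tcp(p,th),vel=.06); f=bot.read_force()-f0
    print(round(th,2),f,bot.read_tool_pos(),round(bot.read_t(),2))
    if np.linalg.norm(f)>10: print("STOP");break
im,_=bot.camera("side"); cv2.imwrite("pics/side2.png",cv2.resize(im[160:270,250:380],None,fx=5,fy=5,interpolation=2))
E
```

```text
[[340.436 154.504]]
[ 0.692  0.17  -0.513] 5.075
1.3 [-0.985 -0.84   0.53 ] [ 0.557 -0.065  0.238] 5.47
1.2 [-0.997 -0.442 -0.066] [ 0.546 -0.063  0.235] 5.81
1.1 [-0.622 -0.852  1.185] [ 0.536 -0.061  0.231] 6.14
1.0 [-0.958  0.157  0.275] [ 0.527 -0.059  0.226] 6.47
0.9 [-0.52  -0.811  0.832] [ 0.518 -0.058  0.22 ] 6.81
0.8 [ 0.699  0.526 -0.234] [ 0.509 -0.056  0.213] 7.14
0.7 [-0.641  0.281  0.666] [ 0.502 -0.055  0.206] 7.47
0.6 [-1.117 -0.109  1.085] [ 0.495 -0.054  0.198] 7.81
0.5 [ 0.091 -0.608  0.462] [ 0.489 -0.053  0.189] 8.14
0.4 [-0.619  0.267  0.494] [ 0.484 -0.052  0.179] 8.47
0.3 [-0.638  0.625  0.63 ] [ 0.48  -0.051  0.169] 8.81
```

View pics/side2.png

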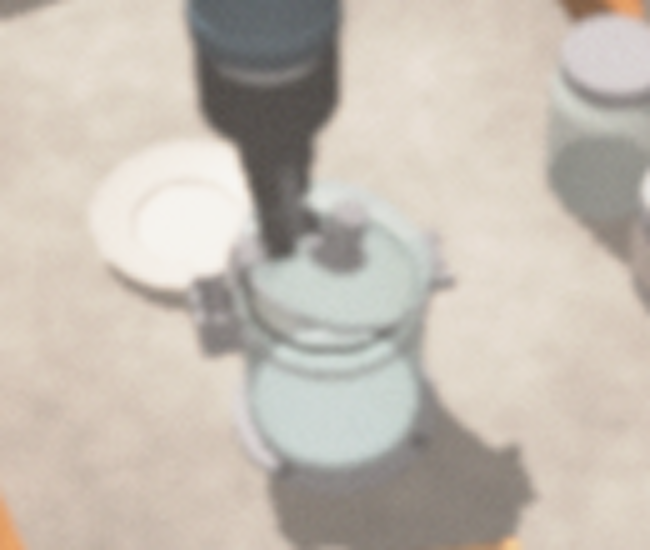

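The lid is following the fingertips. They sit on its front part, clear of the knob, with the lid at about 0.3 rad. Now I'll press down slowly, checking the force at each step.

Run:
```python
from h import *
np.set_printoptions(precision=3,suppress=True)
p=np.load("p.npy"); f0z=-.2
bot.line_to(tcp(p,.16),vel=.05)
def F():
    v=[bot.read_force()]
    for _ in range(2): bot.dwell(.03); v.append(bot.read_force())
    return np.mean(v,0)
x=tcp(p,.16); z=x[2]; prev=0; peak=0
while z>.1365:
    z-=.0005; bot.line_to([x[0],x[1],z],vel=.008); f=F()-[0,0,f0z]; 
    print(round(z,4),f,round((bot.read_tool_pos()[2]),4),round(bot.read_t(),2))
    fz=f[2]; peak=max(peak,fz)
    if fz>16 or (peak>6 and fz<peak-4): print("stop");break
```

```text
0.1546 [-0.082 -0.475  0.144] 0.1548 9.62
0.1541 [ 0.019  0.085 -0.098] 0.1541 9.94
0.1536 [0.144 0.269 0.259] 0.1536 10.26
0.1531 [ 0.082 -0.465  0.389] 0.1531 10.57
0.1526 [-0.047 -0.135  0.395] 0.1526 10.89
0.1521 [-0.553 -0.143  1.996] 0.1522 11.21
0.1516 [0.051 0.682 0.375] 0.1515 11.53
0.1511 [-0.217  0.037  2.626] 0.1512 11.84
0.1506 [-1.227  0.222  6.76 ] 0.1509 12.16
0.1501 [-3.006  0.339 10.653] 0.1508 12.47
0.1496 [-4.595  0.293 15.035] 0.1506 12.79
0.1491 [-3.746 -0.019 12.16 ] 0.15 13.11
0.1486 [-5.102 -0.282 16.458] 0.1498 13.43
stop
```

Run:
```python
from h import *
a,_=bot.camera("side"); b,_=bot.camera("top")
cv2.imwrite("pics/side3.png",cv2.resize(a[185:255,270:350],None,fx=8,fy=8,interpolation=2)); cv2.imwrite("pics/top3.png",cv2.resize(b[180:270,290:390],None,fx=6,fy=6,interpolation=2))
print(bot.read_force(),bot.read_tool_pos(),bot.read_ft_torque())
```

```text
[-4.07799758 -0.24990122 16.83610004] [ 0.47610547 -0.05013617  0.14984275] [-0.03240288  1.18348084  0.04959111]
```

View pics/side3.png

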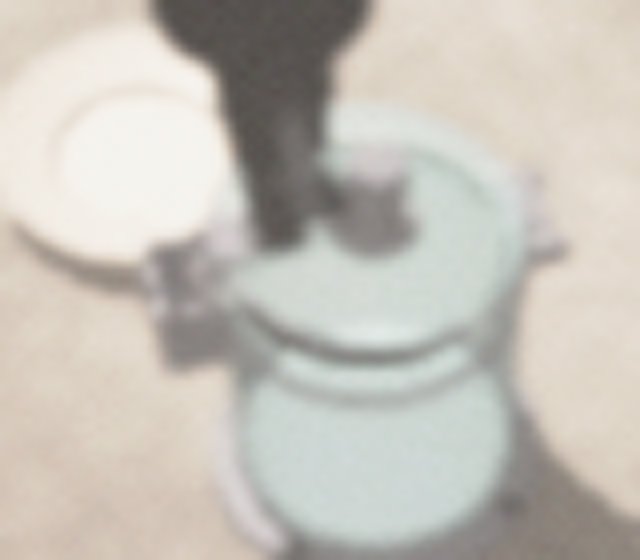

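View pics/top3.png

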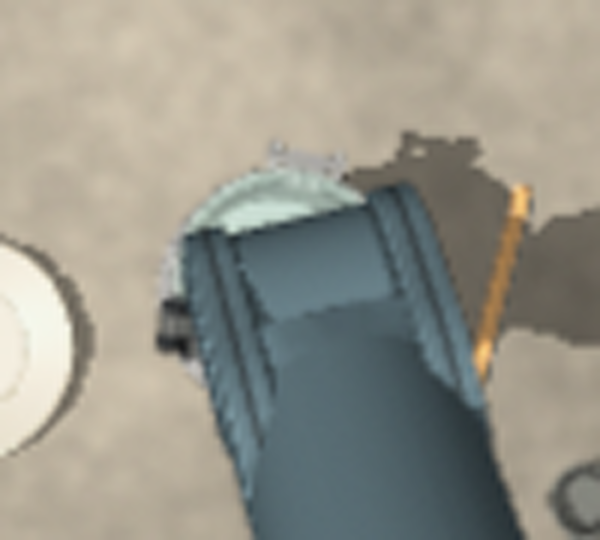

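The tongue is resting on the catch at about 0.11 rad, which is inside the given 0.09–0.145 range. It has not snapped: in the side view a gap still shows under the lid's front edge at about (250,300) in the crop. I'll continue in small steps up to 20 N. The lid isn't on its seal yet, and the finger's stored travel is only about 1.2 mm, so it can't overshoot onto the seal.

Run:
```python
from h import *
np.set_printoptions(precision=3,suppress=True)
p=np.load("p.npy"); f0z=-.2
def F():
    v=[bot.read_force()]
    for _ in range(2): bot.dwell(.03); v.append(bot.read_force())
    return np.mean(v,0)
x=tcp(p,.16); z=.1486
while z>.1385:
    z-=.0004; bot.line_to([x[0]-.0005,x[1],z],vel=.01); f=F()-[0,0,f0z]; zz=bot.read_tool_pos()[2]
    print(round(z,4),f,round(zz,4),round(bot.read_t(),2))
    if f[2]>(20 if zz>.143 else 10): print("stop");break
```

```text
0.1482 [-2.8    0.359 12.665] 0.1493 13.84
0.1478 [-3.859 -0.003 16.28 ] 0.1492 14.16
0.1474 [-2.205  0.112 13.579] 0.1485 14.47
0.147 [-3.835  0.671 16.638] 0.1484 14.79
0.1466 [-2.477  0.325 13.025] 0.1478 15.11
0.1462 [-2.532 -0.263 16.507] 0.1477 15.43
0.1458 [-4.845  0.31  20.174] 0.1475 15.74
stop
```

Run:
```python
from h import *
np.set_printoptions(precision=3,suppress=True)
p=np.load("p.npy"); f0z=-.2
def F():
    v=[bot.read_force()]
    for _ in range(2): bot.dwell(.03); v.append(bot.read_force())
    return np.mean(v,0)
x=tcp(p,.16); z=.1458
bot.dwell(.3); print(F(),bot.read_tool_pos())
peak=0
while z>.1385:
    z-=.0003; bot.line_to([x[0]-.001,x[1],z],vel=.01); f=F()-[0,0,f0z]; zz=bot.read_tool_pos()[2]
    print(round(z,4),f,round(zz,4),round(bot.read_t(),2))
    peak=max(peak,f[2])
    if f[2]<6 or f[2]>(21 if zz>.143 else 10): print("stop");break
```

```text
[-4.813 -0.224 19.568] [ 0.476 -0.05   0.148]
0.1455 [-3.982  0.386 21.321] 0.1475 16.43
stop
```

Run:
```python
from h import *
p=np.load("p.npy"); p[3]=.1
im=cv2.imread("pics/side3.png"); u,v,f=270,185,8
def dr(pts,c):
    q=proj("side",np.array(pts)); q=((q-[u,v]+.5)*f).astype(int); cv2.polylines(im,[q.reshape(-1,1,2)],False,c,1)
A=np.linspace(0,6.2832,40)
dr([lidpt(p,.062+.056*np.cos(a),.006,.056*np.sin(a)) for a in A],(255,0,0))
dr(knobring(p),(255,0,255)); dr([lidpt(p,.062+.011*np.cos(a),.006,.011*np.sin(a)) for a in A],(255,0,255))
dr([canpt(p,a,b,.138) for a,b in((-.055,.018),(-.081,.018),(-.081,-.018),(-.055,-.018))],(0,255,0))
t=np.array([.4761,-.0501,.1498])
for z in(0,.03): dr([canpt([t[0],t[1],-.18],a,b,t[2]+z) for a,b in((-.011,-.0145),(.011,-.0145),(.011,.0145),(-.011,.0145),(-.011,-.0145))],(0,0,255))
cv2.imwrite("pics/so3.png",im)
print(bot.read_ft_torque(),bot.read_force())
```

```text
[0.09563853 1.04199471 0.02944409] [-3.73428306  0.87760344 20.75291423]
```

View pics/so3.png

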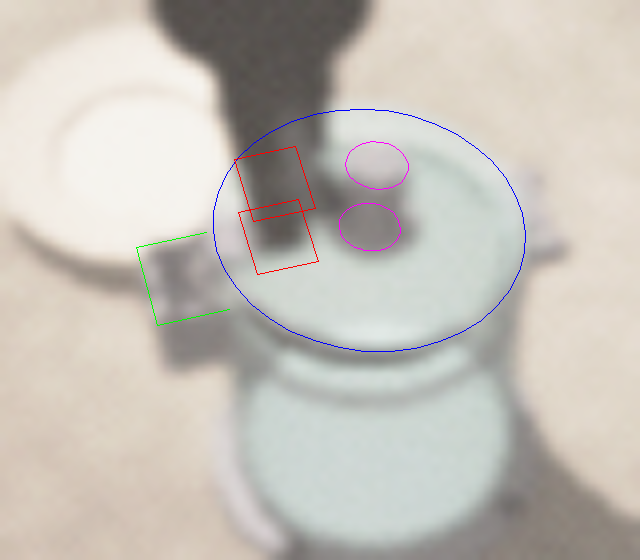

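The overlay shows the fingertip on the front part of the lid with the knob clear, so the catch is only sticking. I'll back off, move 4 mm nearer the front edge for more leverage, and press in one smooth stroke. The stroke is force-limited and ends above the seal.

Run:
```python
from h import *
np.set_printoptions(precision=3,suppress=True)
p=np.load("p.npy")
x=tcp(p,.1,r=.112)
bot.line_to([bot.read_tool_pos()[0],x[1],.153],vel=.04)
bot.line_to([x[0],x[1],.153],vel=.04)
def F():
    v=[bot.read_force()]
    for _ in range(3): bot.dwell(.03); v.append(bot.read_force())
    return np.mean(v,0)
f0=F(); print(f0,bot.read_ft_torque(),bot.read_tool_pos(),bot.read_t())
r=bot.line_to([x[0]-.0005,x[1],.1435],vel=.012,until_force=21)
print(r,bot.read_tool_pos(),bot.read_t(),bot.read_force(),bot.read_ft_torque())
print(F()-f0,bot.read_tool_pos())
```

```text
[ 0.118 -0.353  0.059] [ 0.03  -0.046 -0.053] [ 0.471 -0.049  0.153] 17.1583
False [ 0.47  -0.049  0.143] 18.1 [-0.024  0.732  0.165] [0.04  0.011 0.023]
[-0.17   0.326  0.072] [ 0.47  -0.049  0.143]
```

It reached 0.1435 with no remaining force, so it has probably snapped. I'll go down gently until it just touches, then look.

Run:
```python
from h import *
np.set_printoptions(precision=3,suppress=True)
x=bot.read_tool_pos(); z=.1435
for i in range(14):
    z-=.0005; bot.line_to([.4702,x[1],z],vel=.012)
    v=[bot.read_force()]
    for _ in range(2): bot.dwell(.03); v.append(bot.read_force())
    f=np.mean(v,0); print(round(z,4),f,round(bot.read_tool_pos()[2],4),round(bot.read_t(),2))
    if f[2]>5: break
a,_=bot.camera("side")
cv2.imwrite("pics/side4.png",cv2.resize(a[185:255,270:350],None,fx=8,fy=8,interpolation=2))
```

```text
0.143 [ 0.061 -0.462  0.447] 0.143 18.52
0.1425 [ 0.27  -0.197 -0.001] 0.1425 18.83
0.142 [ 0.263  0.031 -0.261] 0.142 19.15
0.1415 [-0.19   0.465 -0.04 ] 0.1415 19.47
0.141 [-0.379  0.328  0.422] 0.141 19.78
0.1405 [0.004 0.126 0.322] 0.1405 20.1
0.14 [ 0.016 -0.263  0.124] 0.14 20.42
0.1395 [ 0.379  0.339 -0.105] 0.1395 20.73
0.139 [ 0.097 -0.382 -0.019] 0.139 21.05
0.1385 [-0.046  0.081 -0.002] 0.1385 21.37
0.138 [-0.403  0.302  1.738] 0.1381 21.68
0.1375 [-2.464 -0.112  7.587] 0.138 22.0
```

View pics/side4.png

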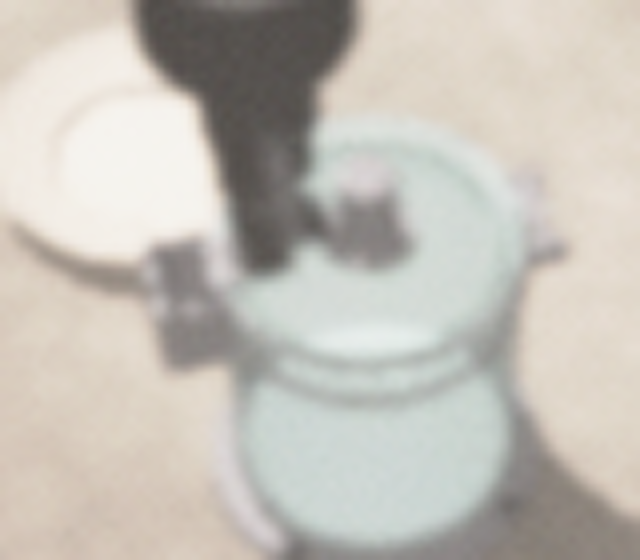

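Contact came at z=0.138, which is exactly the shut height, and the side view shows the lid flat on its seal. I'll retreat to the side, open the fingers and measure the knob in both views.

```bash
cat > crop.py <<'E'
import cv2
def crop(img,u,v,w,h,s,out):
    p=cv2.resize(img[v:v+h,u:u+w],None,fx=s,fy=s,interpolation=cv2.INTER_CUBIC)
    for i in range(0,w,10): cv2.putText(p,str(u+i),(i*s,8),0,.3,(0,0,255),1); cv2.line(p,(i*s,10),(i*s,14),(0,0,255),1)
    for i in range(0,h,10): cv2.putText(p,str(v+i),(0,i*s+4),0,.3,(0,0,255),1); cv2.line(p,(20,i*s),(24,i*s),(0,0,255),1)
    cv2.imwrite(out,p)
E
python3 - <<'E'
from h import *; from crop import crop
x=bot.read_tool_pos()
bot.line_to([x[0],x[1],.25],vel=.15)
bot.move_pose([.47,-.27,.28],RT)
bot.gripper_to(.055,40)
print(bot.read_t(),bot.read_finger_gap())
a,da=bot.camera("side"); b,db=bot.camera("top"); cv2.imwrite("pics/s5f.png",a);cv2.imwrite("pics/t5f.png",b);np.save("pics/t5.npy",db);np.save("pics/s5.npy",da)
crop(a,280,180,70,70,8,"pics/s5.png"); crop(b,300,190,70,70,8,"pics/t5.png")
E
```

```text
24.4083 0.05490851303609492
```

View pics/s5.png

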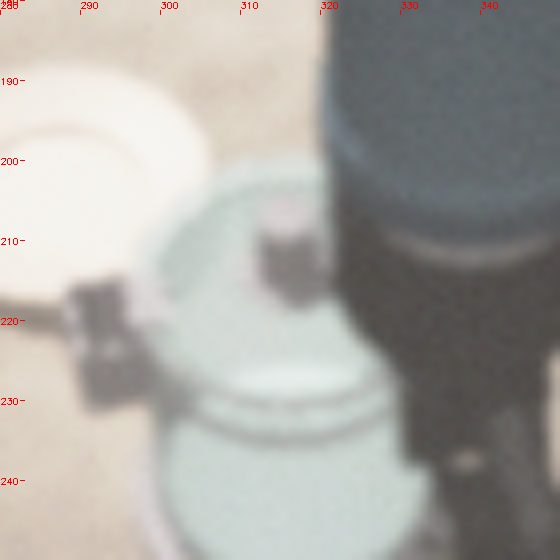

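View pics/t5.png

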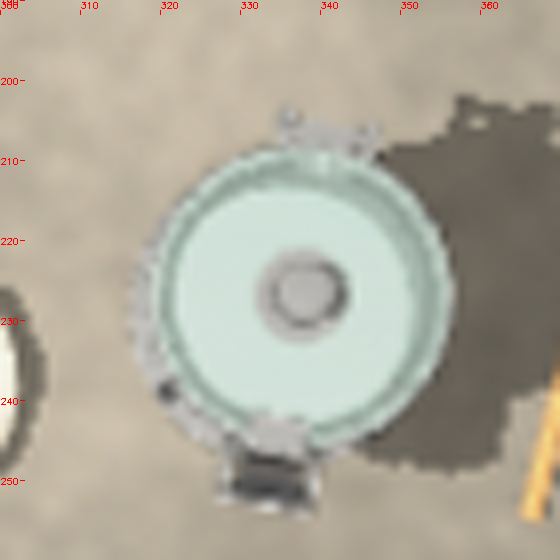

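Readings with the hand clear: the knob's top disc is centred at about (337.3,226.0) in the top view and (315.2,206) in the side view. The lid's tongue lies in the bracket.

Run:
```python
from h import *
np.set_printoptions(precision=4,suppress=True)
print(tri((315.2,206),(337.3,226)), onz("top",337.3,226,.172), onz("side",315.2,206,.172))
# lid disc edges, top
print([onz("top",*q,.138) for q in((319.5,226.5),(356,226.5),(337.7,208.5),(337,246))])
# hinge and tongue for yaw
a=onz("top",339.7,206.5,.135); b=onz("top",333.2,250.5,.138); print(a,b,np.arctan2(*(a-b)[1::-1]))
d=np.load("pics/t5.npy"); print(d[224:229,335:340], atd("top",337,226,d[226,337]))
print(bot.solve_ik([.508,-.056,.145],RT))
```

```text
(array([ 0.5087, -0.0541,  0.1732]), np.float64(0.00038579637492979873)) [ 0.5086 -0.0541  0.172 ] [ 0.5093 -0.0532  0.172 ]
[array([ 0.5098, -0.0027,  0.138 ]), array([ 0.5075, -0.1117,  0.138 ]), array([ 0.5626, -0.0583,  0.138 ]), array([ 0.4507, -0.0535,  0.138 ])]
[ 0.5688 -0.0646  0.135 ] [ 0.4376 -0.0419  0.138 ] -0.1720041905201747
[[1.3179 1.3156 1.3192 1.3195 1.3192]
 [1.3206 1.3174 1.3205 1.3148 1.3169]
 [1.3156 1.3175 1.319  1.3119 1.3128]
 [1.3184 1.3169 1.3158 1.3181 1.3187]
 [1.3195 1.3168 1.3164 1.3181 1.3226]] [ 0.5087 -0.0533  0.1704]
[ 0.3486  0.4559 -0.4081  1.9553  0.2513  0.7793 -1.9532]
```

Knob top at (0.509,-0.054,0.173) with the two rays agreeing to 0.4 mm. The stated height is 0.172. Now I'll grasp it.

Run:
```python
from h import *
np.set_printoptions(precision=3,suppress=True)
x,y=.5085,-.0547; R=[np.pi,0,-.175]
bot.move_pose([x,y,.24],R)
def F(n=6):
    v=[bot.read_force()]
    for _ in range(n-1): bot.dwell(.03); v.append(bot.read_force())
    return np.mean(v,0)
f0=F(10); np.save("f0.npy",f0); print(f0,bot.read_t())
hit=bot.line_to([x,y,.143],vel=.08,until_force=6); print(hit,bot.read_tool_pos(),F()-f0)
if not hit:
    bot.gripper_to(.012,40)
    print(bot.read_finger_gap(),F(8)-f0,bot.read_tool_pos(),bot.read_ft_torque(),bot.read_t())
a,_=bot.camera("side")
cv2.imwrite("pics/side6.png",cv2.resize(a[185:255,270:350],None,fx=8,fy=8,interpolation=2))
```

```text
[-0.019 -0.223 -0.305] 25.7
False [ 0.509 -0.055  0.144] [0.07  0.075 0.348]
0.02110750204068062 [-1.319  4.709  5.568] [ 0.509 -0.054  0.143] [ 0.961  0.238 -0.033] 27.85
```

View pics/side6.png

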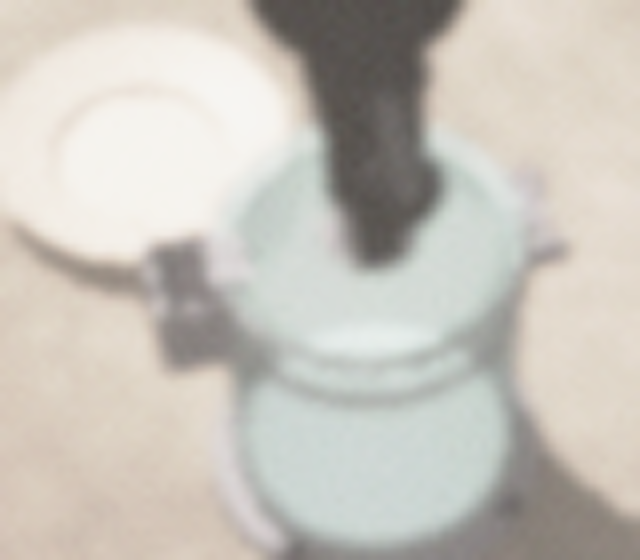

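The grip gap is 21.1 mm. The pads' swing left about 5.6 N of downward force on the knob and there's 4.7 N of side load, so I'll null those first. Then I'll pull slowly.

Run:
```python
from h import *
np.set_printoptions(precision=3,suppress=True)
f0=np.load("f0.npy")
def F(n=5):
    v=[bot.read_force()]
    for _ in range(n-1): bot.dwell(.025); v.append(bot.read_force())
    return np.mean(v,0)-f0
x,y,z=.5085,-.0547,.143
y+=.0004; z+=.0003; bot.line_to([x,y,z],vel=.01); f=F(); print(f)
y+=np.clip(f[1]*5e-5,-.0004,.0004); x+=np.clip(f[0]*5e-5,-.0003,.0003); z+=np.clip(f[2]*5e-5,0,.0003)
bot.line_to([x,y,z],vel=.01); f=F(); print(f,bot.read_tool_pos(),bot.read_t())
z0=z; ok=False
while z-z0<.008:
    fz=-f[2]
    st=.0004 if fz<5 else (.00025 if fz<9 else .00012)
    z+=st; bot.line_to([x,y,z],vel=.01); f=F(4)
    print(round((z-z0)*1e3,2),f,round((bot.read_tool_pos()[2]-.143)*1e3,2),round(bot.read_finger_gap(),4),round(bot.read_t(),2))
    if -f[2]>11.3: ok=True;break
if ok:
    t1=bot.read_t()
    while bot.read_t()-t1<2.5:
        f=F(6); e=12+f[2]
        if abs(e)>.6: z+=np.clip(e*.00008,-.0002,.0002); bot.line_to([x,y,z],vel=.01)
        print("hold",f,round(z*1e3,2),round((bot.read_tool_pos()[2])*1e3,2),round(bot.read_t()-t1,2))
np.save("z.npy",[x,y,z])
print(bot.read_t())
a,_=bot.camera("side")
cv2.imwrite("pics/side7.png",cv2.resize(a[185:255,270:350],None,fx=8,fy=8,interpolation=2))
```

```text
[-0.159  4.975  3.329]
[0.776 5.461 1.304] [ 0.509 -0.054  0.143] 28.6
0.4 [ 1.926  5.287 -1.254] 0.59 0.0207 28.93
0.8 [ 2.613  5.783 -2.85 ] 0.88 0.021 29.25
1.2 [ 2.794  5.009 -3.812] 1.21 0.0209 29.57
1.6 [ 3.635  5.564 -4.719] 1.51 0.0203 29.9
2.0 [ 4.55   5.245 -5.884] 1.89 0.0208 30.23
2.25 [ 4.013  5.183 -6.179] 2.07 0.0207 30.55
2.5 [ 5.213  5.258 -6.939] 2.28 0.0208 30.88
2.75 [ 4.935  5.344 -7.649] 2.48 0.0209 31.2
3.0 [ 5.525  5.322 -8.617] 2.71 0.021 31.52
3.25 [ 5.654  5.056 -9.085] 2.88 0.0207 31.85
3.37 [ 6.168  4.938 -9.148] 2.99 0.0206 32.17
3.49 [ 6.109  5.353 -9.572] 3.09 0.0208 32.5
3.61 [ 6.737  4.785 -9.741] 3.2 0.021 32.83
3.73 [  6.573   5.361 -10.282] 3.31 0.0206 33.15
3.85 [  7.557   4.677 -10.182] 3.41 0.0209 33.48
3.97 [  7.095   4.764 -10.644] 3.51 0.0208 33.8
4.09 [  7.049   5.138 -11.569] 3.59 0.0205 34.12
hold [  7.139   4.682 -10.755] 147.66 146.7 0.38
hold [  7.549   5.214 -11.234] 147.72 146.74 0.75
hold [  7.68    4.809 -11.796] 147.72 146.73 0.88
hold [  7.564   5.044 -11.454] 147.72 146.72 1.0
hold [  7.794   4.928 -11.915] 147.72 146.71 1.12
hold [  7.693   5.217 -11.552] 147.72 146.74 1.25
hold [  7.142   4.827 -11.597] 147.72 146.73 1.38
hold [  7.251   5.089 -11.304] 147.77 146.78 1.75
hold [  7.165   5.054 -11.609] 147.77 146.76 1.88
hold [  7.672   4.721 -11.156] 147.84 146.83 2.25
hold [  7.669   4.882 -11.539] 147.84 146.81 2.38
hold [  7.619   4.363 -11.718] 147.84 146.83 2.5
36.625
```

View pics/side7.png

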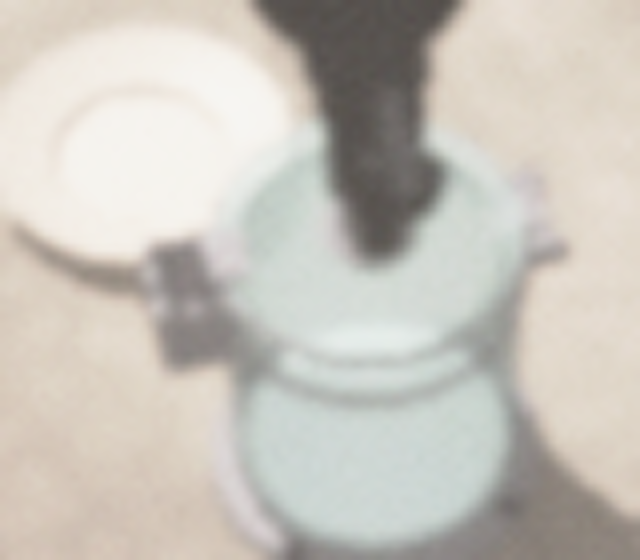

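The axial force held at about 11.5 N for 2.5 s. However, the sideways force fx also grew to 7.6 N, because the knob tips back as the lid takes up its play. The force slope of about 3 N/mm is also softer than the stem's 8 N/mm. So the pull may be partly carried by my grip rather than the catch. I'll null fx while holding 12 N so the load sits squarely on the catch, then hold again.

Run:
```python
from h import *
np.set_printoptions(precision=2,suppress=True)
f0=np.load("f0.npy"); x,y,z=np.load("z.npy"); c,s=np.cos(-.175),np.sin(-.175)
def F(n=5):
    v=[bot.read_force()]
    for _ in range(n-1): bot.dwell(.025); v.append(bot.read_force())
    return np.mean(v,0)-f0
f=F(); t1=bot.read_t(); good=None
while bot.read_t()-t1<11:
    e=11.8+f[2]; fx=c*f[0]+s*f[1]
    dx=np.clip((fx)*4e-5,-.0002,.0002) if abs(fx)>2 else 0
    dz=np.clip(e*8e-5,-.0003,.0002) if abs(e)>.5 else 0
    if dx or dz:
        x+=dx*c; y+=dx*s; z+=dz; bot.line_to([x,y,z],vel=.012)
    f=F(); T=bot.read_tool_pos()
    print(f,"fx",round(fx,1),"z",round(z*1e3,2),round(T[2]*1e3,2),"x",round(T[0]*1e3,2),round(bot.read_t()-t1,2))
    if -f[2]>16 or z>.1525: print("abort");break
    if abs(fx)<2.5 and abs(12+f[2])<1.2:
        good=good or bot.read_t()
        if bot.read_t()-good>2.2: break
    else: good=None
np.save("z.npy",[x,y,z]); print(bot.read_t())
```

```text
[  7.19   5.49 -11.7 ] fx 6.6 z 147.84 146.8 x 509.29 0.35
[  6.94   4.95 -11.17] fx 6.1 z 147.84 146.74 x 509.29 0.7
[  6.69   4.96 -11.19] fx 6.0 z 147.89 146.77 x 509.32 1.05
[  6.03   5.56 -10.97] fx 5.7 z 147.94 146.76 x 509.3 1.4
[  5.64   5.   -10.85] fx 5.0 z 148.01 146.76 x 509.33 1.75
[  5.17   5.26 -10.79] fx 4.7 z 148.08 146.77 x 509.36 2.1
[  4.67   5.67 -10.87] fx 4.2 z 148.16 146.82 x 509.39 2.45
[  4.31   5.61 -10.55] fx 3.6 z 148.24 146.86 x 509.4 2.8
[  4.65   5.67 -10.42] fx 3.3 z 148.34 146.9 x 509.4 3.15
[  4.55   6.03 -10.63] fx 3.6 z 148.45 146.97 x 509.43 3.5
[  4.64   5.65 -11.  ] fx 3.4 z 148.54 147.04 x 509.47 3.85
[  3.82   5.86 -10.77] fx 3.6 z 148.61 147.02 x 509.46 4.2
[  3.57   6.39 -10.67] fx 2.7 z 148.69 147.09 x 509.49 4.55
[  3.83   6.31 -10.91] fx 2.4 z 148.78 147.11 x 509.49 4.9
[  3.31   5.79 -10.79] fx 2.7 z 148.85 147.15 x 509.49 5.25
[  3.     5.5  -11.15] fx 2.2 z 148.93 147.18 x 509.49 5.6
[  3.59   6.58 -11.49] fx 2.0 z 148.98 147.2 x 509.48 5.95
[  3.01   6.12 -11.49] fx 2.4 z 148.98 147.19 x 509.49 6.3
[  2.87   6.43 -11.42] fx 1.9 z 148
[... 159 characters left out ...]
1.47] fx 1.8 z 149.06 147.23 x 509.48 6.95
[  3.37   6.09 -11.55] fx 1.7 z 149.06 147.22 x 509.52 7.05
[  2.85   6.32 -11.37] fx 2.3 z 149.06 147.2 x 509.5 7.4
[  2.76   5.69 -11.45] fx 1.7 z 149.06 147.2 x 509.51 7.5
[  2.87   6.15 -11.15] fx 1.7 z 149.06 147.21 x 509.52 7.6
[  2.9    6.01 -11.75] fx 1.8 z 149.12 147.24 x 509.51 7.95
[  2.93   5.76 -11.44] fx 1.8 z 149.12 147.24 x 509.5 8.05
[  3.19   6.15 -11.93] fx 1.9 z 149.12 147.25 x 509.51 8.15
[  2.88   6.2  -11.35] fx 2.1 z 149.12 147.21 x 509.48 8.5
[  2.75   5.62 -11.28] fx 1.8 z 149.12 147.22 x 509.53 8.6
[  2.05   6.29 -11.67] fx 1.7 z 149.16 147.28 x 509.53 8.95
[  2.47   6.69 -11.51] fx 0.9 z 149.16 147.24 x 509.51 9.05
45.825
```

Fx is now nulled and the 11.5 N is carried with the tool stationary. I'll run one stiffness check, a small extra lift up to about 13 N. If the lid is stopped by the catch, the slope should approach the stem's 8 N/mm. Then I'll unload and release.

Run:
```python
from h import *
np.set_printoptions(precision=2,suppress=True)
f0=np.load("f0.npy"); x,y,z=np.load("z.npy")
def F(n=5):
    v=[bot.read_force()];q=[bot.read_tool_pos()[2]]
    for _ in range(n-1): bot.dwell(.025); v.append(bot.read_force()); q.append(bot.read_tool_pos()[2])
    return np.mean(v,0)-f0,np.mean(q)*1e3
print(*F(10))
for k in range(2):
    z+=.0002; bot.line_to([x,y,z],vel=.012); f,q=F(10); print(f,round(q,3))
    if -f[2]>13.6: break
while True:
    z-=.0004; bot.line_to([x,y,z],vel=.015); f,q=F(3); print(f,round(q,2),round(bot.read_t(),1))
    if -f[2]<2 or z<.1435: break
np.save("z.npy",[x,y,z])
```

```text
[  2.71   6.36 -11.48] 147.2464794341375
[  2.88   5.99 -12.41] 147.37
[  3.12   6.07 -13.32] 147.489
[  2.8    6.35 -11.32] 147.24 47.3
[ 1.86  6.7  -9.6 ] 147.01 47.6
[ 1.26  6.   -7.69] 146.76 47.9
[ 0.72  6.24 -6.82] 146.48 48.2
[ 0.29  6.39 -5.52] 146.15 48.5
[-0.25  6.66 -4.43] 145.82 48.8
[-0.79  6.42 -3.14] 145.48 49.1
[-1.32  6.4  -2.35] 145.16 49.4
[-1.75  6.18 -1.58] 144.82 49.7
```

The slope was 7.6 N/mm, which matches the stem's stiffness, so the lid is stopped on the catch. It's now unloaded, so I'll release, retreat and check.

Run:
```python
from h import *; from crop import crop
np.set_printoptions(precision=4,suppress=True)
x,y,z=np.load("z.npy")
bot.gripper_to(.055,40); bot.dwell(.2); f0=np.load("f0.npy"); print(bot.read_finger_gap(),bot.read_force()-f0)
bot.line_to([x,y,.26],vel=.12)
bot.move_pose([.45,-.33,.30],RT)
print(bot.read_t(),bot.read_force()-f0)
a,_=bot.camera("side"); b,_=bot.camera("top"); cv2.imwrite("pics/s8f.png",a);cv2.imwrite("pics/t8f.png",b)
crop(a,280,180,70,70,8,"pics/s8.png"); crop(b,300,190,70,70,8,"pics/t8.png")
```

```text
0.05544588632944255 [-0.1567  0.8358 -0.6572]
52.525 [1.0324 0.4318 0.4728]
```

View pics/s8.png

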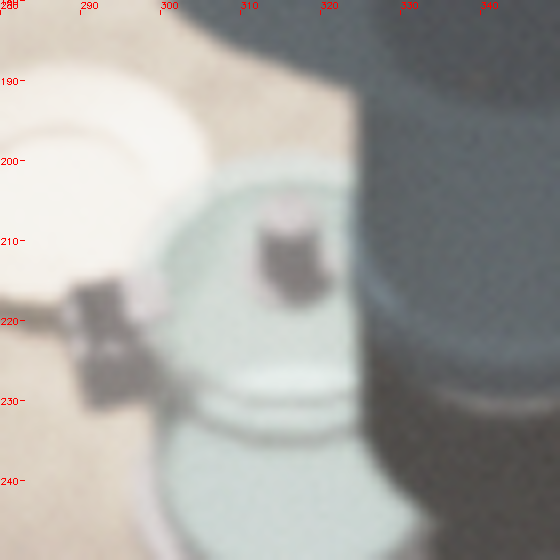

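View pics/t8f.png

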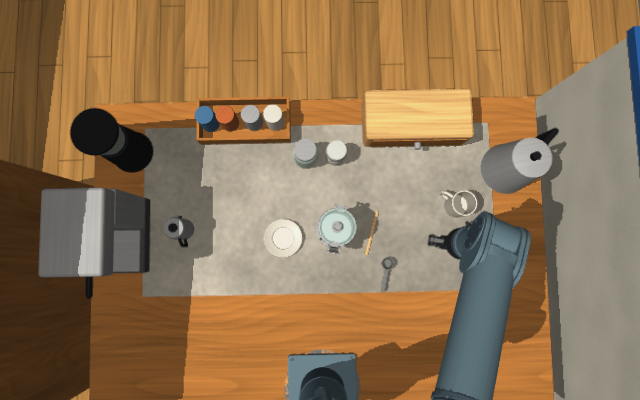

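The lid lies shut with the knob top at (315.4,206), the same as before the pull to within 0.3 px. In the top view the saucer (284,238), stirrer (372,232), scoop (388,262), mug (463,204), jar, tin and frother stand where they started. The arm is clear of everything.

Run:
```python
from plant import bot
bot.finish_job(); print(bot.read_t())
```

```text
the job is handed in; nothing more can be done
the job is handed in; nothing more can be done
```

I shut and latched the lid, pulled the knob up at about 11.5 N to prove the catch holds, and let go with the lid still latched. I handed the job in at about 52.5 s of the 72 s allowed; it reports no verdict.

- **Closing:** I swung the lid down with shut fingers at about 0.3 rad/s, so it did not slam.
- **Catch:** It stuck more than the stated 14 N. In the first slow press I read up to 21 N at the fingertip, under your 25 N limit, and it had not snapped. I backed off, moved 4 mm nearer the front edge and pressed again in one stroke with a 21 N limit. I did not catch the snap itself. Afterwards the fingertip met the lid at 138 mm, the shut height, with 7.6 N at most on it there.
- **Pull test:**
  - The first 2.5 s hold averaged about 11.5 N (10.8 to 11.9), but with up to 7.6 N of sideways load.
  - I then eased most of the sideways load and held about 11.5 N for a further 2 s.
  - A small extra lift to 13.3 N, the highest pull I read, gave 7.6 N/mm, close to the knob stem's 8 N/mm. That indicates the lid was stopped on the catch.
- **Disagreement:** A steady sideways load of about 5 to 6 N across the jaws stayed while I gripped the knob. Shifting the arm did not remove it, and I took it to be a finger imbalance.
- **Last checks:** The lid was flat, with the knob within 0.3 px of where it was before the pull. The neighbours showed no visible movement, the fingers were off, and the arm was clear of everything.

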